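# Dock the sanding block and start the dust extractor

## Robot

A 6-joint arm with a two-finger parallel gripper is mounted at the origin on the work surface. World frame = base frame: x ahead of the robot, y to its left, z up, the work surface at z = 0. Lengths are in m, angles in rad, forces in N, time in s.
With the tool pointing down it reaches from about 0.35 to 1 m from the base axis. Payload 7.1 kg.
Tool frame: the origin (TCP) lies between the finger pads; the fingertips stand 22 mm ahead of it and the grasp point (between the pads) lies 3 mm ahead of it; x points along the fingers, y is the direction in which the jaws open and shut, and the axes are right-handed (so a half turn about x gives the same grasp; the last joint's range is limited). The gripper opens to 85 mm and grips with 20 to 120 N. Pads are 22 mm wide; open, the fingers measure 114 mm over their backs; the gripper's body (76 mm by 85 mm) begins 54 mm behind the grasp point. The pads swing forward as they close: fully open they stand 13 mm farther back than shut.
Start: joints at [-1.205, 0.423, 1.63, -0, 1.089, -0.019], TCP at [0.235, -0.579, 0.233] pointing down, gripper open.
Joint ranges: [-3, 3], [-0.9, 2.11], [0.09, 2.58], [-1.31, 4.45], [0.11, 2.69], [-2.54, 2.54]. Speed limits (rad/s): [2.39, 2.39, 3.01, 3.14, 3.14, 3.14].

## Interface

Orientations are given as a rotation vector (axis times angle).
In Python, from rig import manip gives the robot as it stands. The module is installed in compiled form; this text tells all that it offers. Calls block until the motion is done:
- manip.move_to(position, orientation): joint-space move of the TCP to a pose.
- manip.servo_line(position, orientation=None, rate=0.15): straight line of the TCP; orientation=None keeps the orientation; rate is the mean speed in m/s.
- manip.set_joints(angles): joint-space move.
- manip.command_gripper(opening, f_grip=None): finger opening in m; f_grip is the grip in N (None keeps the last); returns when the fingers have stopped.
- manip.hold(seconds).
- manip.solve_ik(position, orientation): joint angles nearest the present ones, or None.
- manip.camera(name): name is "side" or "top"; returns a dict with "image" (480x640x3 uint8, red, green, blue), "fx", "fy", "cx", "cy" (pixels), "cam_to_world" (4x4, takes a point from camera to world coordinates). Camera axes: x right, y down, z forward; pixel columns grow to the right and rows downward; lengths in m; the calibration is good to about 2 mm. A picture is of the moment at which its call begins. There is no depth.
A pose or a line that the arm cannot do raises manip.IKError and nothing moves.
- manip.sign_off(): hands the job in, once; it reports no verdict.
Readings, each from a call of its own:
- manip.get_time(): time.
- manip.get_joint_positions(): joint angles.
- manip.get_joint_vel(): joint speeds.
- manip.get_tau(): joint torques, N m.
- manip.get_position(): TCP position.
- manip.get_ee_rot(): TCP orientation.
- manip.get_contact_force(): force on the tool from outside, world axes, zero at the start.
- manip.get_torque(): the same for the moment, N m.
- manip.get_width(): finger opening in m.
Only numpy, scipy, OpenCV 4.12 (cv2) and the standard library are available. Lean on these libraries where they do the work, as an engineer would, in place of code of your own. Each camera call takes 0.05 s, during which the arm holds its last target.

## Task

Push the red sanding block lengthwise into the funnel-shaped guides of the dust dock until it is fully home against the grey housing. Then start the extractor by pulling the green knob on the dock all the way up, and let it spring back down; leave the block docked and the other tools where they lie.

Things in the scene. Friction and masses are not known exactly. Their poses are not given: they have to be found in the camera images.
- block_center (a point): Centre of the loose red aluminium sanding block (half-way up, 15 mm above its underside). The block lies flat on the bench, 130 mm long (its x axis), 50 mm wide (y), 30 mm high (z), with 7 mm rounded upright corners, about 0.3 kg. Either end may go in first.
- dock: Dust dock fixed to the bench. Origin: on the bench, under the block's centre when the block is fully home; x is the push-in direction, z up. A straight channel, 53 mm wide, walls 38 mm high, floor the bench itself, runs from x = -15 to an end stop at x = 65 mm. A clear hood covers it from x = -5 mm on (underside 38, top 46 mm up), so the block must slide in. The home block's tail is at x = -65 mm.
- dock_mouth (a point): Middle of the funnel's mouth, on the bench, 85 mm before the dock's origin (dock x = -85 mm), same axes. Two pale wooden rails, 25 mm high, 12 mm thick, converge from here (inner faces 118 mm apart) to the channel at dock x = -15 mm (53 mm apart).
- dock_housing (a point): Middle of the top of the grey housing, 70 mm above the bench at dock x = 115 mm; the housing is 100 mm (dock x = 65 to 165 mm) by 110 mm wide, its front face is the end stop. The green knob stands on it. A black duct behind bends down into the bench, reaching dock x = 251 mm, under 60 mm high.
- knob_grip (a point): Centre of the green cylindrical head of the pull knob, 34 mm diameter, 24 mm high, axis upright, on top of the dock's grey housing at x = 115 mm, y = 0 in the dock's frame. At rest this point is 100 mm above the bench and the head's underside is 18 mm above the housing's top (a flat collar there is 3 mm thick). The point rises with the knob.
- knob (a joint): How far the knob is pulled straight up: 0 at rest, 0.014 m at its upper stop. A spring pulls it back: about 4 N at rest, 8 N at the upper stop. Pulling it up past 0.010 m starts the extractor; let go, it returns to 0.
- beam: Bystander: steel leveling beam, 30 mm wide (x), 300 mm long (y), 38 mm high, lying on the bench; origin at the centre of its underside.
- file: Bystander: chrome nut file lying on the bench, 190 mm long along its y (blade 110 mm towards +y, wooden handle 80 mm towards -y), 16 mm high; origin where blade and handle meet, on the bench.
- nut: Bystander: bone nut lying on the bench, 52 mm (x) by 8 mm (y) by 11 mm high; origin at the centre of its underside.
Not all that is in view belongs to the job. Of the things like the part that bears block_center, leave any that is black, blue or yellow; of the rest the smaller one is meant.

How it is judged:
By the outcome, as a careful person would: the job done as asked, in the order asked, and still so for the second after the job is handed in, with the robot touching nothing.
It also fails if it takes over 64 s, if anything falls off the work surface, if the arm or the gripper's body presses on something with over 40 N, if the wrist force passes 120 N, or if a joint passes its speed limit or range.

## Working session

There is one attempt and no reset: what is moved stays moved. The work goes in short steps, each a Python script; the robot and the scene stay as the last script left them, time stands still between calls to the robot, and variables do not carry over. Pictures are saved under pics/ and viewed, and the job is handed in when it is done.

```bash
mkdir -p pics; python3 - <<'E'
from rig import manip
import cv2,numpy as np,pickle
d={}
for n in ("top","side"):
    c=manip.camera(n); d[n]=c
    cv2.imwrite(f"pics/{n}0.png",c["image"][:,:,::-1])
    print(n,c["fx"],c["fy"],c["cx"],c["cy"]);print(np.round(c["cam_to_world"],4))
pickle.dump(d,open("c0.pkl","wb"))
print(manip.get_ee_rot(),manip.get_time())
E
```

```text
top 449.5143839922708 449.5143839922708 315.58023093189706 243.83998046262147
[[ 0.0047 -0.9743  0.2252  0.3702]
 [-1.     -0.0042  0.0028  0.0584]
 [-0.0018 -0.2252 -0.9743  0.9358]
 [ 0.      0.      0.      1.    ]]
side 514.9872382775943 514.9872382775943 323.71806426750106 236.57089101376192
[[-0.9028 -0.3131  0.2947  0.2176]
 [-0.4296  0.6858 -0.5875  0.7186]
 [-0.0182 -0.657  -0.7536  0.9475]
 [ 0.      0.      0.      1.    ]]
[ 2.01091805  0.39324018 -2.01146046] 0.1
```

View pics/top0.png

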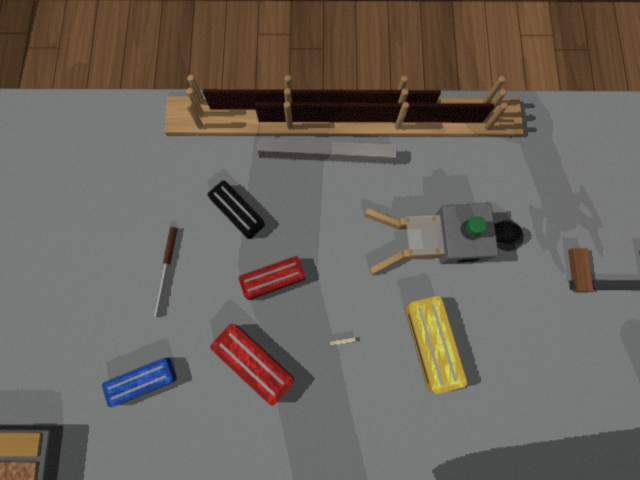

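View pics/side0.png

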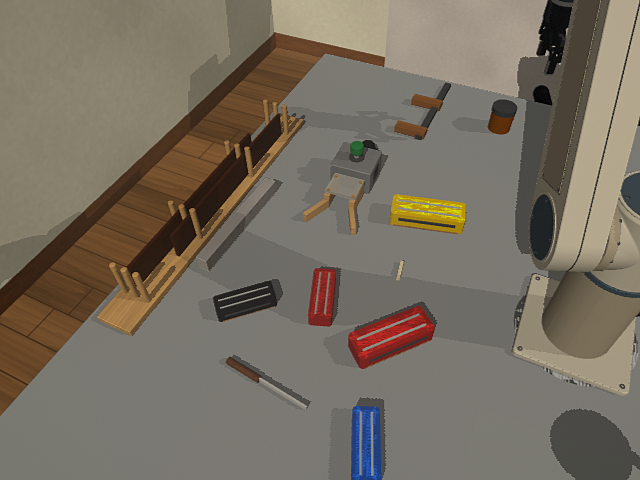

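```bash
cat > h.py <<'E'
import cv2,numpy as np,pickle
def ray(c,u,v):
    T=c["cam_to_world"]; d=T[:3,:3]@np.array([(u-c["cx"])/c["fx"],(v-c["cy"])/c["fy"],1]); return T[:3,3],d
def plane(c,u,v,z):
    o,d=ray(c,u,v); return o+d*(z-o[2])/d[2]
def proj(c,p):
    T=np.linalg.inv(c["cam_to_world"]); q=T[:3,:3]@p+T[:3,3]; return c["fx"]*q[0]/q[2]+c["cx"],c["fy"]*q[1]/q[2]+c["cy"]
def mid(c1,p1,c2,p2):
    o1,d1=ray(c1,*p1);o2,d2=ray(c2,*p2)
    t=np.linalg.lstsq(np.c_[d1,-d2],o2-o1,rcond=None)[0]
    a=o1+d1*t[0];b=o2+d2*t[1]; return (a+b)/2,np.linalg.norm(a-b)
E
python3 - <<'E'
from h import *
d=pickle.load(open("c0.pkl","rb"))
t=d["top"]["image"][:,:,::-1]; s=d["side"]["image"][:,:,::-1]
a=cv2.resize(t[240:420,200:340],None,fx=4,fy=4,interpolation=cv2.INTER_NEAREST)[:600]
b=cv2.resize(t[190:290,355:535],None,fx=4.4,fy=4.4,interpolation=cv2.INTER_NEAREST)
e=cv2.resize(s[130:250,290:400],None,fx=5,fy=5,interpolation=cv2.INTER_NEAREST)
cv2.imwrite("pics/a.png",a);cv2.imwrite("pics/b.png",b);cv2.imwrite("pics/e.png",e)
def masks(im):
    h=cv2.cvtColor(np.ascontiguousarray(im),cv2.COLOR_BGR2HSV)
    red=(((h[...,0]<6)|(h[...,0]>174))&(h[...,1]>150)&(h[...,2]>60)).astype(np.uint8)
    gr=((h[...,0]>45)&(h[...,0]<85)&(h[...,1]>120)).astype(np.uint8)
    wood=((h[...,0]>8)&(h[...,0]<25)&(h[...,1]>80)&(h[...,2]>110)).astype(np.uint8)
    return red,gr,wood
for n,im in(("top",t),("side",s)):
  for k,m in zip(("red","green","wood"),masks(im)):
    if k!="wood": m=cv2.morphologyEx(m,cv2.MORPH_CLOSE,np.ones((5,5)))
    for c in cv2.findContours(m,cv2.RETR_EXTERNAL,cv2.CHAIN_APPROX_NONE)[0]:
        if cv2.contourArea(c)>60:
            print(n,k,cv2.contourArea(c),cv2.boundingRect(c),np.round(cv2.boxPoints(cv2.minAreaRect(c)),1).tolist())
E
```

```text
top red 2912.5 (211, 324, 83, 81) [[208.10000610351562, 347.29998779296875], [231.89999389648438, 321.3999938964844], [295.6000061035156, 380.1000061035156], [271.79998779296875, 406.0]]
top red 1439.5 (239, 257, 66, 42) [[237.5, 276.5], [297.5, 255.3000030517578], [305.6000061035156, 278.3999938964844], [245.60000610351562, 299.6000061035156]]
top green 251.5 (466, 217, 20, 18) [[462.5, 224.3000030517578], [478.8999938964844, 213.39999389648438], [488.0, 227.0], [471.6000061035156, 237.89999389648438]]
top wood 538.5 (0, 462, 36, 18) [[-0.0, 462.0], [35.0, 462.0], [35.0, 479.0], [0.0, 479.0]]
top wood 842.0 (0, 433, 40, 24) [[-0.0, 433.0], [39.0, 433.0], [39.0, 456.0], [0.0, 456.0]]
top wood 1020.5 (405, 302, 56, 92) [[393.5, 309.0], [421.5, 297.1000061035156], [460.0, 388.0], [432.0, 399.8999938964844]]
top wood 378.0 (436, 296, 31, 91) [[432.1000061035156, 297.20001220703125], [440.70001220703125, 294.6000061035156], [467.79998779296875, 385.1000061035156], [459.20001220703125, 387.70001220703125]]
top wood 144.5 (415, 296, 19, 29) [[414.6000061035156, 301.1000061035156], [431.600
[... 4684 characters left out ...]
89648438]]
side wood 3626.5 (97, 104, 206, 232) [[77.80000305175781, 303.1000061035156], [255.5, 80.5999984741211], [303.6000061035156, 119.0], [125.80000305175781, 341.3999938964844]]
side wood 66.5 (263, 99, 6, 26) [[262.70001220703125, 99.0999984741211], [266.8999938964844, 98.80000305175781], [268.5, 123.9000015258789], [264.29998779296875, 124.19999694824219]]
side wood 90.0 (411, 94, 31, 11) [[411.0, 99.0], [412.20001220703125, 93.0], [441.3999938964844, 98.9000015258789], [440.20001220703125, 104.80000305175781]]
side wood 276.0 (271, 48, 50, 16) [[270.79998779296875, 52.900001525878906], [272.5, 45.79999923706055], [320.20001220703125, 57.099998474121094], [318.5, 64.19999694824219]]
```

View pics/a.png

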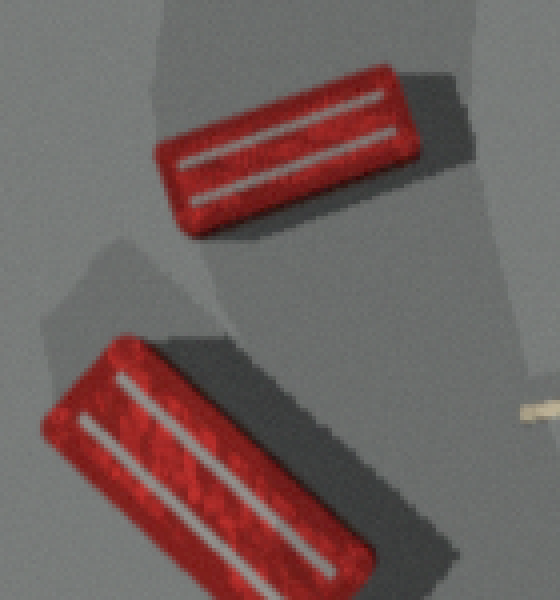

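View pics/b.png

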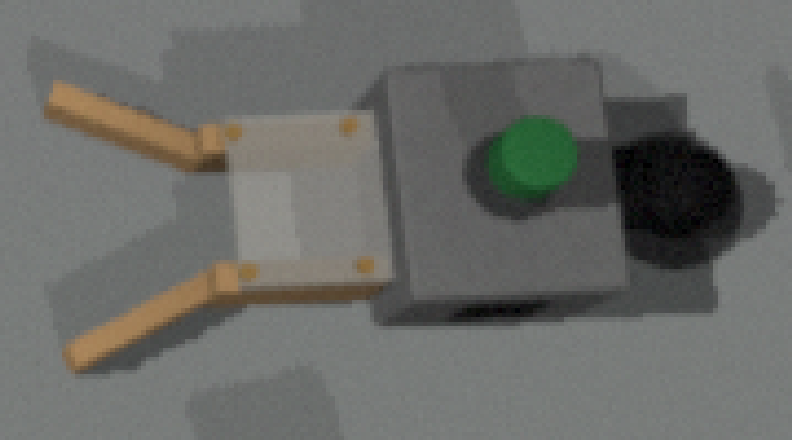

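View pics/e.png

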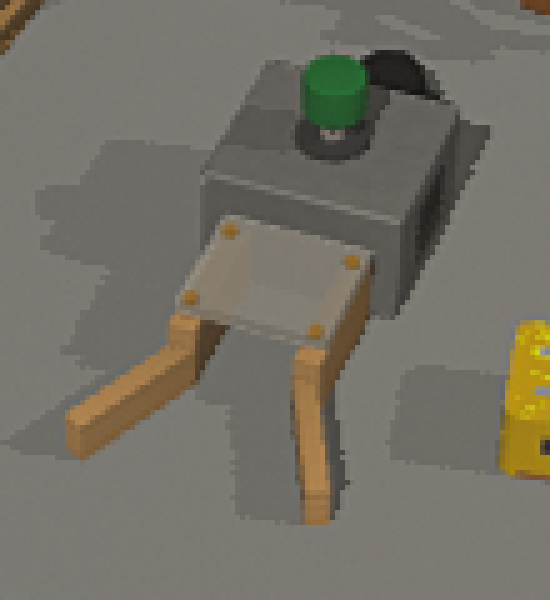

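```bash
python3 - <<'E'
from h import *
d=pickle.load(open("c0.pkl","rb")); T=d["top"];S=d["side"]
A=lambda x,y:(200+x/4-.375,240+y/4-.375)
B=lambda x,y:(355+x/4.4-.39,190+y/4.4-.39)
E=lambda x,y:(290+x/5-.4,130+y/5-.4)
P=[plane(T,*A(*p),.03) for p in((182,166),(383,95),(193,203),(396,131))]
c=np.mean(P,0);dr=(P[1]-P[0])+(P[3]-P[2]);print("block",c,np.degrees(np.arctan2(dr[1],dr[0])),np.linalg.norm(P[1]-P[0]),np.linalg.norm(P[2]-P[0]))
# slots by mask
for n,C,roi in(("top",T,(236,255,308,301)),("side",S,(305,265,340,330))):
    im=C["image"].astype(int);x0,y0,x1,y1=roi
    red=((im[...,0]>60)&(im[...,1]<im[...,0]*.45)).astype(np.uint8)
    r=np.zeros_like(red);r[y0:y1,x0:x1]=red[y0:y1,x0:x1]
    cn=max(cv2.findContours(r,cv2.RETR_EXTERNAL,cv2.CHAIN_APPROX_NONE)[0],key=cv2.contourArea)
    f=np.zeros_like(r);cv2.drawContours(f,[cn],-1,1,-1)
    sl=(f==1)&(red==0)&(cv2.erode(f,np.ones((5,5)))==1)
    nn,l,st,ce=cv2.connectedComponentsWithStats(sl.astype(np.uint8))
    for i in range(1,nn):
        if st[i,4]>15:
            v,u=np.nonzero(l==i);q=np.array([plane(C,a,b,.03) for a,b in zip(u,v)])
            vx,vy,_,_=cv2.fitLine(q[:,:2].astype(np.float32),cv2.DIST_L2,0,.01,.01).ravel()
            print(n,"slot",st[i,4],q.mean(0),np.degrees(np.arctan2(vy,vx)))
H=np.array([plane(T,*B(*p),.07) for p in((387,70),(602,58),(627,290),(405,300))])
print("house top",H[:,:2].round(4).tolist(),H.mean(0),[np.linalg.norm(H[i]-H[i-1]).round(4) for i in range(4)])
H2=np.array([plane(S,*E(*p),.07) for p in((204,174),(268,62),(458,106),(401,217))])
print("house side",H2[:,:2].round(4).tolist(),H2.mean(0),[np.linalg.norm(H2[i]-H2[i-1]).round(4) for i in range(4)])
for H_ in(H,H2):
  pass
a=(H[1]-H[0])+(H[2]-H[3]);b=(H[0]-H[3])+(H[1]-H[2]);print("ang",np.degrees(np.arctan2(a[1],a[0])),np.degrees(np.arctan2(b[1],b[0]))-90)
a=(H2[1]-H2[0])+(H2[2]-H2[3]);b=(H2[0]-H2[3])+(H2[1]-H2[2]);print("ang",np.degrees(np.arctan2(a[1],a[0])),np.degrees(np.arctan2(b[1],b[0]))-90)
# knob top circle z=.112 (top crop), screws
print("knob top",plane(T,*B(539,152),.112),plane(S,*E(334,73),.112))
for n,p,q in(("scr",(233,132),(190,298)),("scr",(349,125),(230,230)),("scr",(365,265),(352,262)),("scr",(249,271),(316,332))):
    print(n,mid(T,B(*p),S,E(*q)))
for n,p,q in(("farrail out-tip",(47,115),(0,0)),("near tip",(75,370),(0,0))):
    print(n,plane(T,*B(*p),.0))
print([plane(T,*B(*p),.025)[:2].round(4) for p in((54,82),(46,98),(66,348),(78,362))])
print([plane(S,*E(*p),.025)[:2].round(4) for p in((67,411),(86,424),(304,497),(330,497))])
E
```

```text
block [0.51045072 0.14955486 0.03      ] -69.94705826511118 0.10801538381154234 0.019823096515075043
top slot 177 [0.52006122 0.15445352 0.03      ] -69.81106
top slot 174 [0.50109962 0.14832175 0.03      ] -69.844696
side slot 104 [0.51997152 0.15390319 0.03      ] -69.97301
side slot 106 [0.50124313 0.14656466 0.03      ] -69.840385
house top [[0.6507, -0.1947], [0.6568, -0.2936], [0.5483, -0.2957], [0.5433, -0.1964]] [ 0.59979021 -0.24512178  0.07      ] [np.float64(0.1074), np.float64(0.0991), np.float64(0.1086), np.float64(0.0994)]
house side [[0.651, -0.1952], [0.6581, -0.2919], [0.5518, -0.2994], [0.5464, -0.2063]] [ 0.60180003 -0.24819277  0.07      ] [np.float64(0.1053), np.float64(0.0969), np.float64(0.1066), np.float64(0.0932)]
ang -86.78076203642931 -88.99165133406201
ang -86.25287579679886 -84.95875148913922
knob top [ 0.60028556 -0.24582868  0.112     ] [ 0.602704   -0.24916475  0.112     ]
scr (array([ 0.62678427, -0.12693762,  0.05086056]), np.float64(0.0007466031172584011))
scr (array([ 0.62992472, -0.18106935,  0.05093062]), np.float64(0.00013742929954765703))
scr (array([ 0.56339096, -0.18475452,  0.05087852]), np.float64(6.184775230221381e-06))
scr (array([ 0.56053757, -0.13186237,  0.0496271 ]), np.float64(0.00017901326196222798))
farrail out-tip [ 0.64945111 -0.04642461  0.        ]
near tip [ 0.52252079 -0.05724335  0.        ]
[array([ 0.6585, -0.0473]), array([ 0.6505, -0.0433]), array([ 0.5288, -0.0502]), array([ 0.5222, -0.0556])]
[array([ 0.6602, -0.0529]), array([ 0.6476, -0.0488]), array([ 0.5303, -0.049 ]), array([ 0.519 , -0.0542])]
```

The red candidates are the small block at top px (272,278) and the large one at (252,364). The black, blue and yellow blocks are excluded, so the small one, 130x50, is meant, and crop a.png confirms it. The slots, screws, housing and knob agree across both views to 2–3 mm. Next I'll grasp the block.

```bash
cat >> h.py <<'E'
from rig import manip
from scipy.spatial.transform import Rotation as Rn
TH=np.radians(-86.7); DX=np.array([np.cos(TH),np.sin(TH)]); DY=np.array([-DX[1],DX[0]])
KN=np.array([.6010,-.2470]); O=KN-.115*DX
def dock(x,y=0): return O+x*DX+y*DY
def ori(a): # jaw direction angle
    x=[0,0,-1];y=[np.cos(a),np.sin(a),0]
    return Rn.from_matrix(np.c_[x,y,np.cross(x,y)]).as_rotvec()
def P(xy,z): return [float(xy[0]),float(xy[1]),z]
def pic(n,name):
    c=manip.camera(n); cv2.imwrite(f"pics/{name}.png",c["image"][:,:,::-1]); pickle.dump(c,open(f"{name}.pkl","wb")); return c
E
python3 - <<'E'
from h import *
ph=np.radians(-69.9); c=np.array([.5106,.1508]); g=c-.02*np.array([np.cos(ph),np.sin(ph)])
print("dock O",O,"mouth",dock(-.085))
for s in(90,-90):
    print(s,[np.round(manip.solve_ik(P(q,z),ori(a+np.radians(s))),2) for q,z,a in((g,.03,ph),(dock(-.105),.03,TH),(KN,.106,TH))])
E
```

```text
dock O [ 0.59438014 -0.13219069] mouth [ 0.58948719 -0.04733164]
90 [array([ 0.3 ,  0.61,  1.93, -0.  ,  0.6 , -0.05]), array([-0.07,  0.66,  1.8 , -0.  ,  0.67, -0.12]), array([-0.41,  0.61,  1.64, -0.  ,  0.88, -0.47])]Traceback (most recent call last):
  File "<stdin>", line 5, in <module>
    return _wrapfunc(a, 'round', decimals=decimals, out=out)
    return _wrapit(obj, method, *args, **kwds)
    result = getattr(arr, method)(*args, **kwds)
TypeError: unsupported operand type(s) for *: 'NoneType' and 'float'
```

```bash
python3 - <<'E'
from h import *
ph=np.radians(-69.9); c=np.array([.5106,.1508]); g=c-.02*np.array([np.cos(ph),np.sin(ph)])
r=ori(ph+np.pi/2)
manip.move_to(P(g,.2),r); manip.servo_line(P(g,.032),rate=.12)
print(manip.get_contact_force())
manip.command_gripper(.03,60); print(manip.get_width(),manip.get_position(),manip.get_contact_force())
manip.servo_line(P(g,.045),rate=.08); print(manip.get_width(),manip.get_contact_force(),manip.get_time())
r2=ori(TH+np.pi/2)
manip.move_to(P(dock(-.16),.045),r2)
print(manip.get_position(),manip.get_time())
pic("top","t1");pic("side","s1")
E
```

```text
[-0.23652607  0.03592142  0.27559333]
0.02998873987084003 [0.50375058 0.16958362 0.03202044] [-0.36646656 -0.37270653  0.02005165]
0.029911325146693223 [ 0.12031119 -0.32623116  0.74447191] 5.35
[0.58464565 0.02721353 0.04461285] 6.0417
```

View pics/t1.png

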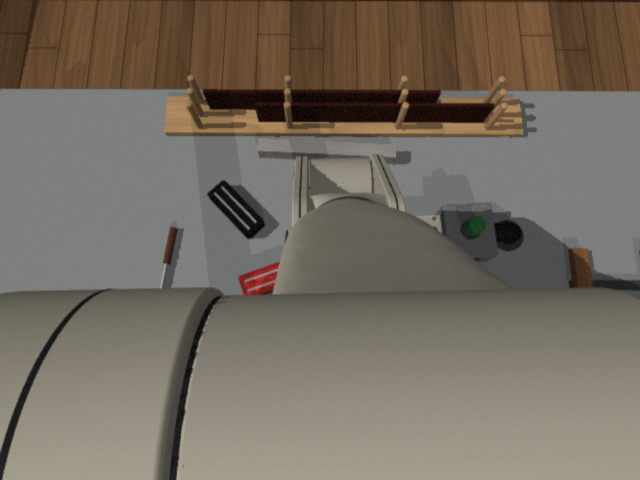

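View pics/s1.png

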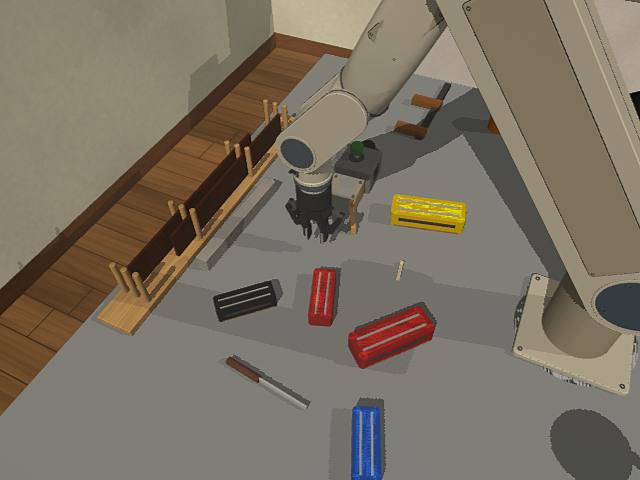

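```bash
python3 - <<'E'
from h import *
c=pickle.load(open("s1.pkl","rb"));d0=pickle.load(open("c0.pkl","rb"))["side"]
print(proj(c,np.array([.5846,.0272,.0446])),proj(c,np.array([.5846,.0272,.0226])),manip.get_width(),manip.get_ee_rot(),ori(TH+np.pi/2))
cv2.imwrite("pics/s1c.png",cv2.resize(c["image"][150:350,240:400,::-1],None,fx=3,fy=3))
df=np.abs(c["image"].astype(int)-d0["image"])[265:330,305:340].sum(2)
print(df.max(),df.mean())
E
```

```text
(np.float64(315.9944593972811), np.float64(238.37615488721738)) (np.float64(316.2699522295559), np.float64(244.49623415998596)) 0.030007667442381546 [ 1.16524413  1.23744418 -1.16642446] [ 1.16667236  1.23588004 -1.16667236]
70 17.69934065934066
```

View pics/s1c.png

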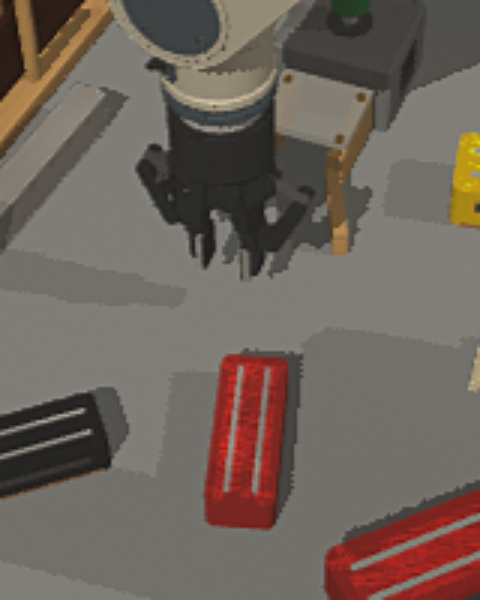

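Closing to 30 mm met nothing, and the side view still shows the block at px (323,297). I'll go back and look at the fingers beside the block before closing.

```bash
python3 - <<'E'
from h import *
from h import *
c=pickle.load(open("s1.pkl","rb"))
u=np.array([np.cos(TH+np.pi/2),np.sin(TH+np.pi/2),0]);b=np.array([.5846,.0272,0])
for z in(.0226,.03,.037):
    print(z,[np.round(proj(c,b+s*.017*u+[0,0,z]),1) for s in(1,-1)])
ph=np.radians(-69.9); cc=np.array([.5106,.1508]); g=cc-.02*np.array([np.cos(ph),np.sin(ph)])
r=ori(ph+np.pi/2)
manip.servo_line(P(dock(-.16),.1),rate=.2)
manip.command_gripper(.085)
manip.move_to(P(g,.1),r); manip.servo_line(P(g,.032),rate=.12)
print(manip.get_width(),manip.get_position(),manip.get_time())
im=pic("side","s2")["image"]
cv2.imwrite("pics/s2c.png",cv2.resize(im[200:350,250:410,::-1],None,fx=4,fy=4))
E
```

```text
0.0226 [array([309.6, 242.5]), array([323. , 246.5])]
0.03 [array([309.5, 240.5]), array([322.9, 244.5])]
0.037 [array([309.4, 238.5]), array([322.8, 242.5])]
0.08464909118552622 [0.5042521  0.16926887 0.03217302] 8.5583
```

View pics/s2c.png

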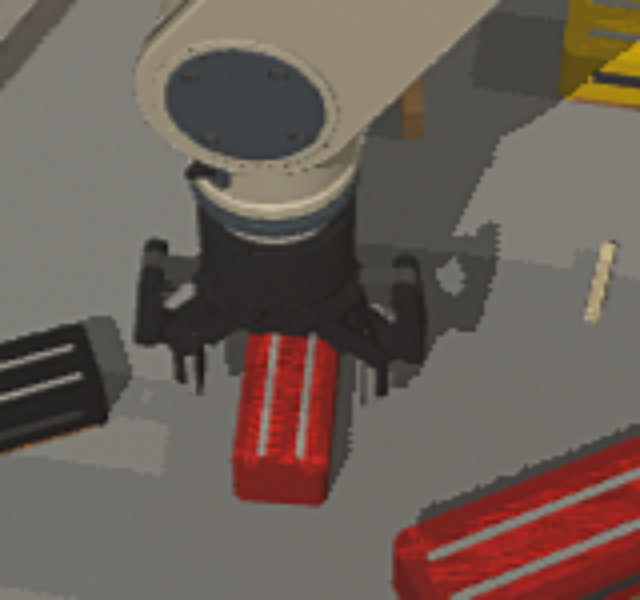

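The open fingers straddle the block: fingertips at crop px (190,390) and (378,400), with the block between them. They're too high, so I'll lower 10 mm and close again, watching force and width.

```bash
python3 - <<'E'
from h import *
p=manip.get_position()
manip.servo_line([p[0],p[1],.022],rate=.05); print(manip.get_contact_force())
for w in(.06,.052,.046):
    manip.command_gripper(w,50); print(w,manip.get_width(),manip.get_contact_force())
im=pic("side","s3")["image"]
cv2.imwrite("pics/s3c.png",cv2.resize(im[200:350,250:410,::-1],None,fx=4,fy=4)); print(manip.get_time())
E
```

```text
[-0.37857524 -0.28082748  0.51189866]
0.06 0.059904946516259966 [-0.23418392 -0.17498451  1.21069798]
0.052 0.051765925704832155 [-1.43869766e+00 -7.48243633e-04  1.26957894e+00]
0.046 0.04834144648976712 [-3.84226698 -1.18863929  7.37042377]
9.85
```

View pics/s3c.png

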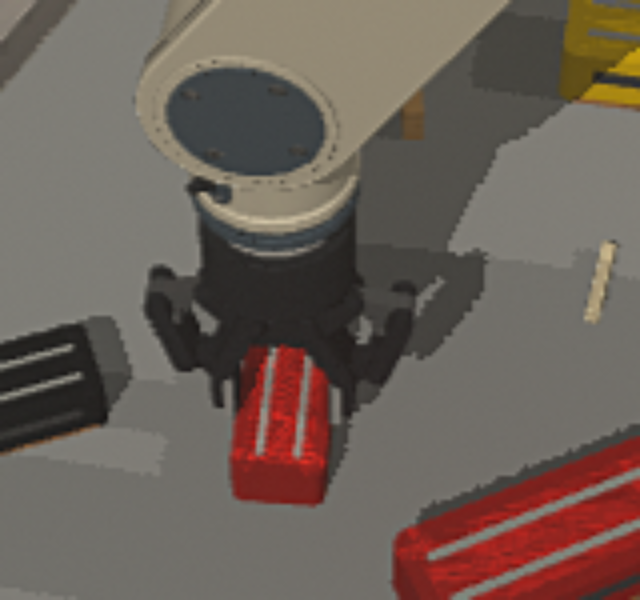

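```bash
python3 - <<'E'
from h import *
p=manip.get_position()
manip.servo_line([p[0],p[1],.034],rate=.05); print(manip.get_width(),manip.get_contact_force())
r2=ori(TH+np.pi/2)
manip.move_to(P(dock(-.15),.036),r2)
print(manip.get_width(),manip.get_contact_force(),manip.get_position(),manip.get_time())
im=pic("side","s4")["image"]
cv2.imwrite("pics/s4c.png",cv2.resize(im[120:300,270:420,::-1],None,fx=3.3,fy=3.3))
E
```

```text
0.0482540636864161 [-0.09208417 -0.32992959 -4.13135109]
0.048366572177028826 [-0.34433041  0.13300003 -2.9926299 ] [0.58531764 0.01699113 0.03553427] 10.9667
```

View pics/s4c.png

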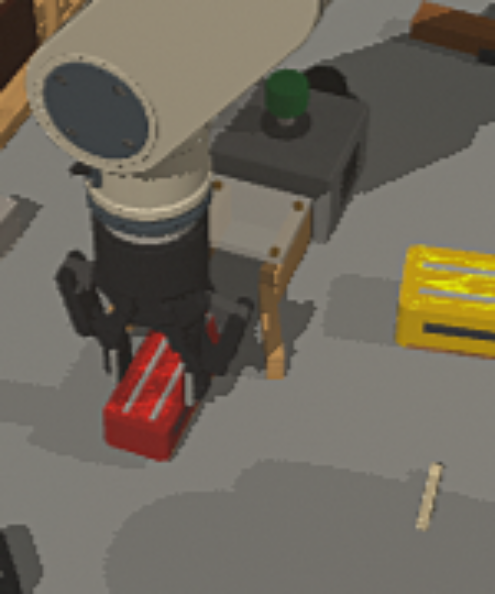

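```bash
python3 - <<'E'
from h import *
c=pickle.load(open("s4.pkl","rb"))
q=[plane(c,270+x/3.3-.35,120+y/3.3-.35,.043) for x,y in((125,412),(163,338),(155,417),(184,370),(107,408),(175,438))]
for a,b in((0,1),(2,3)):
    v=q[b]-q[a];print(np.degrees(np.arctan2(v[1],v[0])))
R=np.array([DX,DY])
print([ (R@(p[:2]-O)).round(4) for p in q])
E
```

```text
-85.06131788001758
-89.58396498851482
[array([-0.1827,  0.011 ]), array([-0.1082,  0.0131]), array([-0.1793, -0.0103]), array([-0.1315, -0.0127]), array([-0.1839,  0.0242]), array([-0.1917, -0.0304])]
```

Held and aligned: the slots run at −85 to −90° against the dock's −86.7°, and the block is centred on the dock axis within about 1 mm. I'll lower it and slide its nose to the throat.

```bash
python3 - <<'E'
from h import *
manip.servo_line(P(dock(-.15),.0235),rate=.05); print(manip.get_contact_force())
for x in(-.13,-.115,-.105):
    manip.servo_line(P(dock(x),.0235),rate=.05); print(x,manip.get_contact_force())
manip.command_gripper(.062); print(manip.get_contact_force())
manip.servo_line(P(dock(-.105),.12),rate=.2)
manip.move_to(P(dock(-.23),.12),ori(TH+np.pi/2))
manip.command_gripper(.02)
im=pic("side","s5")["image"]
cv2.imwrite("pics/s5c.png",cv2.resize(im[120:300,270:420,::-1],None,fx=3.3,fy=3.3)); print(manip.get_time())
E
```

```text
[-0.06279685 -0.19459881 -3.85827275]
-0.13 [-0.04019173  0.41863629 -3.68638342]
-0.115 [-0.39581467  0.2768498  -4.02043795]
-0.105 [ 0.01525064 -1.1393155  -4.21662823]
[-0.12125277  0.26591438 -0.0565302 ]
14.7833
```

View pics/s5c.png

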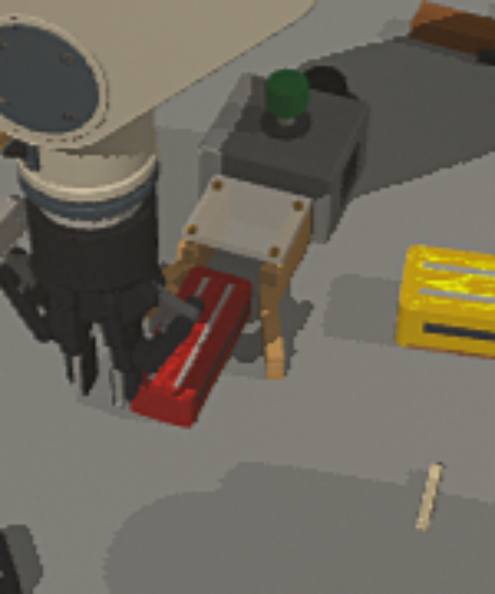

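The block lies flat in the funnel with its nose at the throat (crop px (225,275)) and its tail at (165,410). Now I'll push it from behind with the fingers nearly closed, in steps, watching force.

```bash
python3 - <<'E'
from h import *
Z=.030
manip.servo_line(P(dock(-.19),Z),rate=.15); print("dn",manip.get_contact_force(),manip.get_position())
xs=list(np.arange(-.165,-.084,.01))+list(np.arange(-.082,-.060,.0015))
for x in xs:
    manip.servo_line(P(dock(x),Z),rate=.06)
    f=manip.get_contact_force()[:2]; fx=float(f@DX); fy=float(f@DY)
    print(round(x,4),round(fx,1),round(fy,1))
    if fx<-14: break
print(manip.get_time(),np.array([DX,DY])@(manip.get_position()[:2]-O))
E
```

```text
dn [ 1.60766672 -0.58715846 -0.13495646] [0.58395322 0.05770126 0.03047433]
-0.165 -0.4 -0.5
-0.155 0.7 0.1
-0.145 -0.2 0.5
-0.135 -0.0 -0.1
-0.125 -0.5 0.2
-0.115 -0.9 0.7
-0.105 -0.2 -0.7
-0.095 -0.5 -0.8
-0.085 -0.6 0.1
-0.082 -0.6 -0.1
-0.0805 -2.5 0.0
-0.079 -3.0 0.5
-0.0775 -2.0 0.3
-0.076 -1.9 -0.1
-0.0745 -2.3 -0.9
-0.073 -8.3 -0.3
-0.0715 -15.0 0.5
20.6917 [-0.07371189 -0.00017334]
```

```bash
python3 - <<'E'
from h import *
manip.servo_line(P(dock(-.11),.03),rate=.1)
manip.servo_line(P(dock(-.13),.18),rate=.25)
manip.command_gripper(.085)
manip.move_to([.35,.25,.3],ori(0.4))
for n in("top","side"): pic(n,n+"6")
t=pickle.load(open("top6.pkl","rb"))["image"];s=pickle.load(open("side6.pkl","rb"))["image"]
cv2.imwrite("pics/t6c.png",cv2.resize(t[190:290,355:535,::-1],None,fx=4.4,fy=4.4))
cv2.imwrite("pics/s6c.png",cv2.resize(s[130:250,290:400,::-1],None,fx=5,fy=5)); print(manip.get_time())
E
```

```text
24.1083
```

View pics/t6c.png

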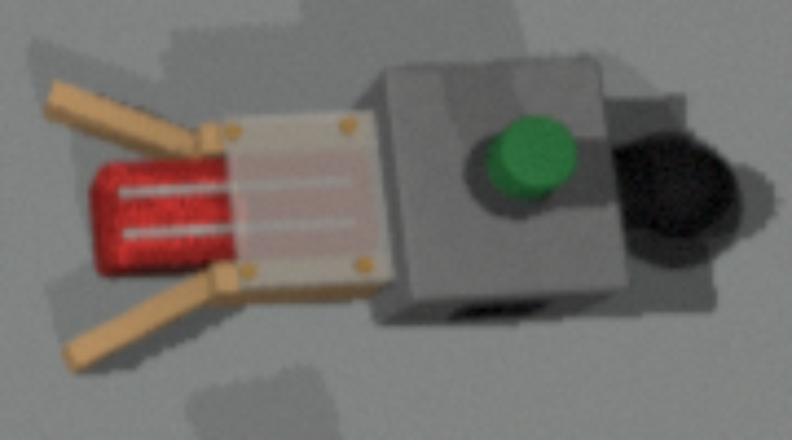

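View pics/s6c.png

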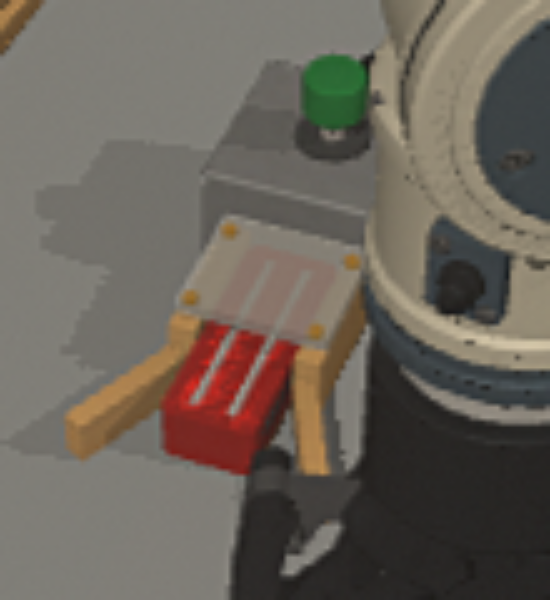

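```bash
python3 - <<'E'
from h import *
T=pickle.load(open("top6.pkl","rb"));S=pickle.load(open("side6.pkl","rb"));R=np.array([DX,DY])
B=lambda x,y:(355+x/4.4-.39,190+y/4.4-.39)
E=lambda x,y:(290+x/5-.4,130+y/5-.4)
for n,p in(("s1",(120,193)),("s1b",(352,182)),("s2",(125,235)),("s2b",(354,224)),("tail",(93,222))):
    print(n,(R@(plane(T,*B(*p),.03)[:2]-O)).round(4))
print("front edge housing base z.07",[(R@(plane(T,*B(*p),.07)[:2]-O)).round(4) for p in((387,70),(408,298))])
for n,p in(("s1",(196,402)),("s2",(235,413)),("tail",(205,423))):
    print(n,(R@(plane(S,*E(*p),.03)[:2]-O)).round(4))
E
```

```text
s1 [-0.0549  0.0111]
s1b [0.0551 0.0106]
s2 [-0.0543 -0.0094]
s2b [ 0.0538 -0.0098]
tail [-0.0688 -0.0023]
front edge housing base z.07 [array([0.0657, 0.0526]), array([ 0.0626, -0.0538])]
s1 [-0.051  0.011]
s2 [-0.0511 -0.0097]
tail [-0.0627  0.0016]
```

Block is home: from the slots the centre is at dock x = 0 ±1 mm in the top view and about +3 mm in the side view, and 15 N of contact was felt at the stop. Now the knob.

```bash
python3 - <<'E'
from h import *
r=ori(TH+np.pi/2)
manip.move_to(P(KN,.22),r)
manip.servo_line(P(KN,.099),rate=.12); print(manip.get_contact_force())
manip.command_gripper(.028,80); print(manip.get_width(),manip.get_contact_force(),manip.get_position(),manip.get_time())
im=pic("side","s7")["image"]
cv2.imwrite("pics/s7c.png",cv2.resize(im[80:200,290:440,::-1],None,fx=5,fy=5))
E
```

```text
[ 0.58409908  0.79666148 -0.25002929]
0.03115108326590807 [-3.96089502 -0.33810015  8.402079  ] [ 0.60055711 -0.24711201  0.09988335] 27.8417
```

View pics/s7c.png

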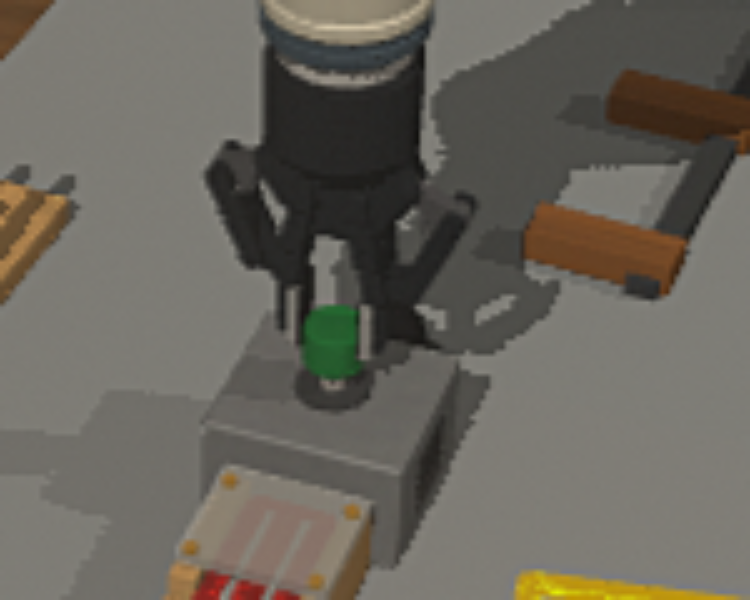

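The pads grip the upper half of the green head (crop px (290–370, 320–350)). I'll pull up stepwise.

```bash
python3 - <<'E'
from h import *
z0=.099
for i,dz in enumerate((.004,.008,.011,.013,.014,.015,.016,.017,.018)):
    manip.servo_line(P(KN,z0+dz),rate=.03)
    f=manip.get_contact_force(); print(dz,f.round(1),manip.get_position()[2].round(4),round(manip.get_width(),4))
    if f[2]<-25: break
im=pic("side","s8")["image"]
cv2.imwrite("pics/s8c.png",cv2.resize(im[80:200,290:440,::-1],None,fx=5,fy=5)); print(manip.get_time())
E
```

```text
0.004 [-1.1 -1.9 -4.4] 0.1025 0.0309
0.008 [-2.9 -1.7 -5.8] 0.1067 0.0308
0.011 [-3.3 -3.6 -8.3] 0.1098 0.0308
0.013 [-3.3 -4.  -7.5] 0.1118 0.0307
0.014 [-3.9 -3.6 -8.3] 0.1128 0.0311
0.015 [-3.4 -3.9 -9.2] 0.1138 0.0309
0.016 [ -1.9  -4.8 -15.1] 0.1141 0.0304
0.017 [  0.1  -5.8 -22.3] 0.1142 0.0304
0.018 [  2.3  -6.6 -28.9] 0.1143 0.0306
30.2583
```

View pics/s8c.png

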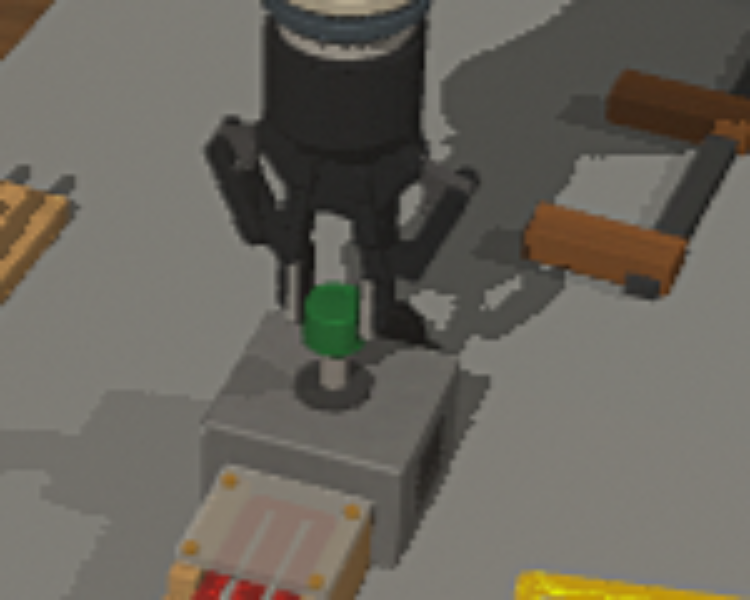

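The knob is at its upper stop: the force followed the spring up to 9 N, then rose sharply to 29 N, and the stem shows at (333,370). I'll ease off, release and retreat.

```bash
python3 - <<'E'
from h import *
manip.servo_line(P(KN,.1135),rate=.03); manip.hold(.3); print(manip.get_contact_force())
manip.command_gripper(.085); manip.hold(.2)
manip.servo_line(P(KN,.24),rate=.2)
manip.move_to([.35,.25,.3],ori(0.4))
manip.hold(.3); print(manip.get_contact_force())
t=pic("top","t9")["image"];s=pic("side","s9")["image"]
b=np.vstack([cv2.resize(t[190:290,355:535,::-1],(540,300)),cv2.resize(s[130:240,290:488,::-1],(540,300))])
cv2.imwrite("pics/b9.png",b); print(manip.get_time())
E
```

```text
[-4.29903468 -4.21027296 -8.4800069 ]
[ 0.05424609  0.09658172 -0.04037838]
34.8
```

View pics/b9.png

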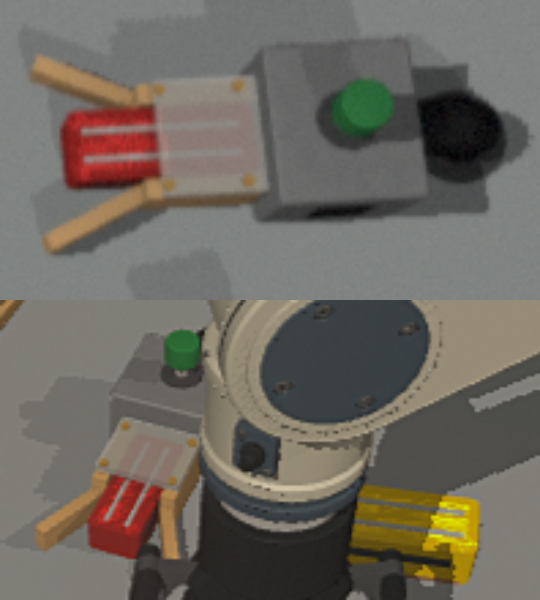

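View pics/t9.png

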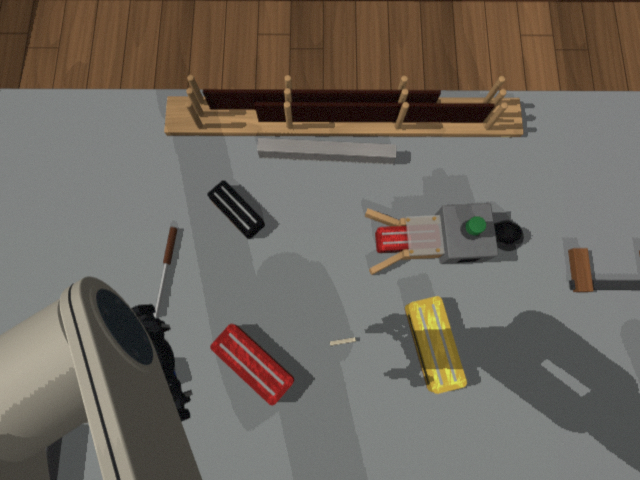

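The knob is back down at (476,226), the block is docked at (410,238), and the other tools in view sit at the same pixels as at the start. The arm touches nothing, with about 0 N read.

```bash
python3 - <<'E'
from rig import manip
manip.sign_off(); print(manip.get_time())
E
```

```text
the job is handed in; nothing more can be done
the job is handed in; nothing more can be done
```

The small red block is docked against the grey housing. The green knob was pulled to its upper stop, released, and sprang back down. I handed the job in at about 35 s of the 64 s.

- **Grasp:** The first attempt closed above the block without moving it, so I repeated it 10 mm lower and it held.
- **Docking:** I set the block down in the funnel and pushed it from behind until I felt 15 N at the end stop. The top view put its centre within 1 mm of home. The side view read about 3 mm further in, which is within measuring error.
- **Knob:** The pull force followed the spring up to about 9 N, then rose sharply to 29 N at the stop, after about 14 mm of travel.
- **Last checks:** The final pictures show the knob back down and the block still home. The beam, nut, file, black, yellow and large red blocks looked unmoved. The arm hid the blue block and part of the file in that last view, but I moved nothing near them. The force reading was about 0 N, so the robot was touching nothing.

I never saw a direct sign of the extractor running. That it started rests on the knob having passed its 10 mm trigger point.

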